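# Push a mitred frame side home in the corner jig and clamp it

## Task

One side of a small picture frame is already strapped down in the corner assembly jig; load the side that joins it. Lay the loose frame side that is mitred at both ends face up on the jig's bed with its long edge to the far fence, and push it home, so that it lies flush against that fence and its mitre closes on the mitre of the strapped side; then swing the cam lever right round to its stop to clamp it there. Leave the square-ended offcut of the same moulding, the tape roll and the eraser where they lie.

Things in the scene. Friction and masses are not known exactly. Their poses are not given: they have to be found in the camera images.
- jig: Corner assembly jig, fixed to the table: plywood bed 200 (x) x 210 (y) x 15 mm; origin at the centre of its underside, on the table; x away from the robot, y left, z up. Two aluminium fence bars 12 mm high stand on it: far fence, face at x +75 mm, y -98 to +55; left fence, face at y +80, x -90 to +50. The gap between them at the corner is open.
- corner (a point): Fixed point of the jig (jig axes): where the two fence faces would meet, jig x +75, y +80 mm, 12.5 mm above the bed (27.5 above the table). When the rail is home, tip is here, tail is 160 mm from here along jig -y, and the rail's axes are parallel to the jig's: it fills jig x +45 to +75, y -80 to +80.
- strapped (a point): Fixed point of the jig (jig axes): centre of the 45 degree mitre face of the frame side already strapped down along the left fence (immovable, same moulding, fills jig y +50 to +80, x -65 to +75). Its mitre face runs from jig (75, 80) to (45, 50) mm; top 40 mm above the table. A steel strap with a black nut crosses it at jig x 0 to +20, up to 66 mm above the table.
- rail: The loose frame side: wooden moulding 30 mm wide (x), 25 high (z), 160 long (y) at its outer edge; both ends mitred at 45 degrees, so the inner edge is 100 long. Origin: centre of the underside of the 30 x 160 outline; z out of its face (up from the start), x towards the long outer edge. Inner edge: rebate 6 wide, 8 deep below, small bevel above. 60 to 130 g; starts flat on the table.
- tip (a point): Point of the rail: on the outer long face, at the sharp tip of the rail's +y end, half-way up (rail x +15, y +80, z +12.5 mm).
- tail (a point): Point of the rail: on the outer long face, at the sharp tip of the rail's -y end, half-way up (rail x +15, y -80, z +12.5 mm).
- cam (a joint): Angle (rad) of the clamp's lever and cam about the upright pivot, growing counter-clockwise from above. 0 to 0.2: open, as it starts, lever towards jig -x (exactly: lever direction = 3.21 + angle, from jig x). 1.5: at its stop, lever along jig -y, and the cam presses the rail to the far fence. It stays where it is left; 1 to 2 N at the knob turns it.
- pivot (a point): Fixed point of the jig (jig axes): the pivot axis at the bed's top (15 mm above the table), jig x +25.4, y +32 mm. The black cam disc, 13 mm radius, centre 7 mm off the pivot, lies 5.5 to 19.5 mm above the bed; open, it leaves 4.5 to 6 mm between itself and a rail that lies at the far fence, and covers jig y +12 to +38.
- knob (a point): Point of the lever: grip centre of its upright black knob, 17 mm in diameter, 58 mm from the pivot axis; the knob stands from 41 to 69 mm above the table, this point at 55 mm. The steel lever bar below it is 12 mm wide, 36 to 41 mm above the table.
- offcut: Bystander: offcut of the same moulding, 30 x 130 x 25 mm, both ends sawn square, flat on the table. Origin: centre of its underside, y along it. Of rail and offcut, one lies left of the jig and one right of it. Leave it.
- film_tape: Bystander: small roll of tape lying flat, 60 mm across, 19 mm high; origin at the centre of its underside. Leave it.
- eraser: Bystander: eraser in a card sleeve, 22 x 44 x 12 mm, flat on the table near its far edge; origin at the centre of its underside. Leave it.

How it is judged:
By the outcome, as a careful person would: the job done as asked, in the order asked, and still so for the second after the job is handed in, with the robot touching nothing.
It also fails if it takes over 67 s, if anything falls off the work surface, if the arm or the gripper's body presses on something with over 40 N, if the wrist force passes 120 N, or if a joint passes its speed limit or range.

## Robot

A 6-joint arm with a two-finger parallel gripper is mounted at the origin on the work surface; the furniture and walls round the work are solid. World frame = base frame: x ahead of the robot, y to its left, z up, the work surface at z = 0. Lengths are in m, angles in rad, forces in N, time in s.
With the tool pointing down it reaches from about 0.35 to 0.775 m from the base axis. Payload 7.3 kg.
Tool frame: the origin (TCP) lies on the mounting face of the last link; the fingertips stand 178 mm ahead of it and the grasp point (between the pads) lies 159 mm ahead of it (robot.grip_depth is the distance from the TCP to the grasp point, in m); z points along the fingers, y is the line along which they close (so a half turn about z gives the same grasp; the last joint's range is limited). The gripper opens to 92 mm and grips with 3 to 60 N. Pads are 19 mm wide; open, the fingers measure 130 mm over their backs; the gripper's body (75 mm by 190 mm) begins 47 mm behind the grasp point.
Start: joints at [-1.349, 0.342, 1.524, -0, 1.275, -0.146], TCP at [0.189, -0.49, 0.405] pointing down, gripper open.
Joint ranges: [-2.53, 2.53], [-0.77, 2.02], [0.04, 2.7], [-1, 4.14], [0.28, 2.66], [-3.11, 3.11]. Speed limits (rad/s): [2.57, 2.57, 3.14, 3.14, 3.14, 3.14].

## Interface

Orientations are given as [roll, pitch, yaw] about the fixed x, y, z axes, in that order (R = Rz(yaw) Ry(pitch) Rx(roll)).
In Python, from cell import observe, cams, robot, models gives the robot as it stands.
- The arm moves only by the shell command python3 -m jog 'ROWS' [FORCE]. ROWS is JSON, a list of rows, each a list of 3 entries, a list of its own where there are three numbers: the shift along the tool's x, y, z each as a share of 0.4 m, from -1 to 1, then the turn about the tool's z as a share of pi rad, from -1 to 1, then the closure, from 0 (fully open) to 1 (shut). In form: [[[x, y, z], turn, jaw], ...]. A call has 1 to 12 rows; each row is the pose to reach, as a shift and turn from the pose commanded when the call began, along the tool's axes at that moment, turning the shorter way round; what a row does not reach only later rows make up. A row lasts 1/8 s, in which the tool goes at most 62.5 mm and 10.7 degrees, less where a joint would pass 70% of its speed; a pose out of reach is approached as far as the arm can. A call with a number of a shift or a turn outside -1 to 1 is refused whole. A call with a gripper value outside its range is refused whole. The fingers move at their own pace and stop on an object; FORCE is the grip in N (left out, the last holds). Time passes only in rows, so rows that repeat a pose let the fingers close. It gives the time, the measured TCP pose, the force, the opening and the grip force at its end, in the units of the state.
- observe(): the state, without advancing time (a new reading comes with each control period).
- cams.read_camera(name): name is "scene" or "top"; returns the picture (480x640x3 uint8, red, green, blue); there is no depth.
- cams.camera_model(name): a dict with "camera_matrix" (3x3 intrinsics, pixels), "k1" (the pictures are not rectified: a ray, as slopes to the right and down, at radius r is drawn at 1 + k1 r^2 times it, then the intrinsics apply), "pose" (4x4, takes a point from camera to world coordinates). Camera axes: x right, y down, z forward; pixel columns grow to the right and rows downward; lengths in m; the calibration is good to about 2 mm. A picture is of the moment at which its call begins. camera_model takes no time and is no camera call.
- robot.hand_in(): hands the job in; it is judged then, once.
Trained networks look in the newest picture that a camera, given by its name, has taken for a name from the list of things; names that differ only in an ending like _2 or _b are one class to them, and where a whole thing is asked for, a point or a joint stands for the part that bears it (a point fixed in the world has none). Each returns a list of dicts, best first, with "confidence" (0 to 1); they miss things now and then, are a little off and sometimes report something else, mostly with a low value. They report only what shows in the picture. A call takes as long as a camera call.
- models.find_in(target, camera): "position" ([x, y, z] in m, in world coordinates, good to about 4 mm: the middle of the surface that is visible of it).
- models.pinpoint(target, camera): "position" ([x, y, z] in m, in world coordinates, good to about 4 mm: a listed point, or the origin of a listed thing).
The state is a dict: "time": time; "qpos": joint angles; "qvel": joint speeds; "joint_efforts": joint torques, N m; "tool_pos": TCP position; "tool_rot": TCP orientation; "contact_force": force on the tool from outside, world axes, zero at the start; "torque": the same for the moment, N m; "opening": finger opening in m; "grip_force": force on a finger pad.
Only numpy, scipy, OpenCV 4.12 (cv2) and the standard library are available. Lean on these libraries where they do the work, as an engineer would, in place of code of your own. Each camera call takes 0.05 s, during which the arm holds its last target. There are 200 camera calls.

## Working session

There is one attempt and no reset: what is moved stays moved. The work goes in short steps, Python scripts to look and compute and a shell command to move; the robot and the scene stay as the last step left them, time stands still between calls to the robot, and variables do not carry over. Pictures are saved under pics/ and viewed, at most 10 in all, crops included, and the job is handed in when it is done.

```bash
ls; mkdir -p pics
python3 - <<'E'
from cell import observe,cams,robot,models
import cv2,numpy as np
s=observe();print(s)
for c in("top","scene"):
    im=cams.read_camera(c);cv2.imwrite(f"pics/a_{c}.png",im[:,:,::-1])
    m=cams.camera_model(c);print(c,np.round(m["camera_matrix"],1).tolist(),m["k1"],np.round(m["pose"],3).tolist())
    for t in("corner","strapped","tip","tail","rail","offcut","pivot","knob","jig","film_tape","eraser"):
        print(t,[(np.round(d["position"],3).tolist(),round(d["confidence"],2)) for d in models.pinpoint(t,c)[:2]])
E
```

```text
pics
{'time': 0.0, 'qpos': array([-1.34899639e+00,  3.42721464e-01,  1.52502491e+00, -3.66510419e-06,
        1.27538882e+00, -1.45990253e-01]), 'qvel': array([ 0.00102197,  0.0004363 , -0.00205802, -0.0007119 , -0.0003962 ,
        0.00014464]), 'joint_efforts': array([-2.10969010e-04, -4.31245708e+01, -2.44217259e+01,  7.17471843e-02,
        5.61016321e-02, -1.38924315e-04]), 'tool_pos': array([ 0.18876071, -0.48974584,  0.40404265]), 'tool_rot': array([-3.14006601e+00, -2.20928991e-04,  3.67791086e-01]), 'contact_force': array([ 0.06665078, -0.68971189,  0.19062594]), 'torque': array([-0.02061414,  0.01352775, -0.00737744]), 'grip_force': 0.0, 'opening': 0.0917763259636068}
top [[495.6, 0.0, 316.8], [0.0, 495.6, 239.5], [0.0, 0.0, 1.0]] 0.024886566912041164 [[-0.007, -0.996, 0.09, 0.38], [-1.0, 0.007, 0.004, 0.015], [-0.004, -0.09, -0.996, 1.285], [0.0, 0.0, 0.0, 1.0]]
corner [([0.527, 0.083, 0.025], 0.69)]
strapped [([0.516, 0.074, 0.024], 0.61), ([0.427, -0.282, 0.013], 0.37)]
tip [([0.429, -0.281, 0.016], 0.87)]
tail [([0.579, -0.338, 0.016], 0.8)]
rail [([0.492, -0.327, -0.00
[... 204 characters left out ...]
eraser [([0.575, 0.267, 0.001], 0.68)]
scene [[463.4, 0.0, 320.3], [0.0, 463.4, 240.7], [0.0, 0.0, 1.0]] -0.006761002567623763 [[-0.828, -0.226, 0.514, -0.085], [-0.561, 0.367, -0.742, 0.86], [-0.021, -0.903, -0.43, 0.586], [0.0, 0.0, 0.0, 1.0]]
corner [([0.528, 0.09, 0.028], 0.63), ([0.425, 0.024, 0.054], 0.55)]
strapped [([0.515, 0.074, 0.025], 0.71)]
tip [([0.427, -0.282, 0.011], 0.56)]
tail [([0.576, -0.337, 0.014], 0.93)]
rail [([0.494, -0.331, 0.003], 0.68)]
offcut [([0.488, 0.433, -0.002], 0.56)]
pivot [([0.482, 0.038, 0.016], 0.65)]
knob [([0.422, 0.025, 0.057], 0.67)]
jig [([0.461, 0.001, -0.0], 0.7)]
film_tape [([0.553, -0.471, 0.001], 0.53)]
eraser [([0.576, 0.269, -0.005], 0.45)]
```

View pics/a_top.png

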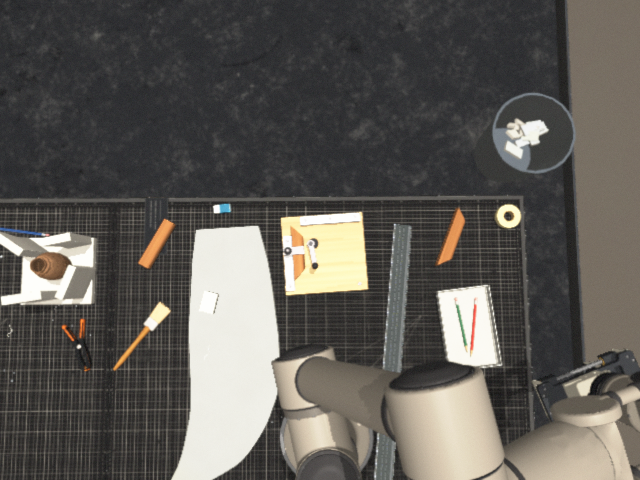

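View pics/a_scene.png

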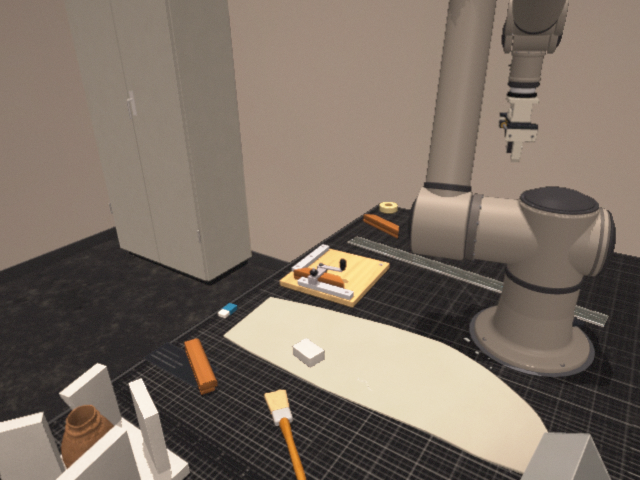

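Top view: the mitred rail is on the right, with tip at (438,264) and tail at (460,210), its long edge towards the jig. The jig is at (325,253), turned slightly CCW, knob at (314,266). The square offcut is on the left (156,244), tape at (509,216), eraser at (221,208). The scene view agrees. Next I'll refine the poses by fitting outlines.

```bash
cat > h.py <<'E'
import numpy as np,cv2
from cell import observe,cams,robot,models
def proj(P,c):
    m=cams.camera_model(c);T=np.linalg.inv(m["pose"]);P=np.atleast_2d(P)
    q=P@T[:3,:3].T+T[:3,3];s=q[:,:2]/q[:,2:];r2=(s**2).sum(1,keepdims=True)
    s=s*(1+m["k1"]*r2);K=m["camera_matrix"]
    return s@np.diag([K[0,0],K[1,1]])+K[:2,2]
def unproj(px,z,c):
    m=cams.camera_model(c);K=m["camera_matrix"];px=np.atleast_2d(px).astype(float)
    d=(px-K[:2,2])/[K[0,0],K[1,1]];s=d.copy()
    for _ in range(8): s=d/(1+m["k1"]*(s**2).sum(1,keepdims=True))
    r=np.c_[s,np.ones(len(s))]@m["pose"][:3,:3].T;o=m["pose"][:3,3]
    return o+r*((z-o[2])/r[:,2:])
def place(pose,L):  # pose x,y,yaw ; local pts -> world
    x,y,a=pose;L=np.atleast_2d(L);c,s=np.cos(a),np.sin(a)
    return np.c_[x+c*L[:,0]-s*L[:,1],y+s*L[:,0]+c*L[:,1],L[:,2]]
E
cat > crop.py <<'E'
from h import *
import sys
# draw model overlays on enlarged crops
def overlay(im,c,polys,box,k,fn):
    x0,y0,x1,y1=box
    v=cv2.resize(im[y0:y1,x0:x1,::-1],None,fx=k,fy=k,interpolation=cv2.INTER_CUBIC)
    for P,col in polys:
        q=((proj(P,c)-[x0,y0]+.5)*k).round().astype(int)
        cv2.polylines(v,[q],True,col,1)
    cv2.imwrite(fn,v); return v
E
python3 - <<'E'
from h import *
from crop import overlay
im=cams.read_camera("top")
hsv=cv2.cvtColor(im,cv2.COLOR_RGB2HSV)
print(hsv[237,452],hsv[270,345],hsv[244,156])
# rail
x0,y0,x1,y1=425,195,480,280
m=np.zeros(im.shape[:2],np.uint8);sub=hsv[y0:y1,x0:x1]
m[y0:y1,x0:x1]=((sub[...,0]<18)&(sub[...,1]>110)&(sub[...,2]>60))*255
cs=max(cv2.findContours(m,0,1)[0],key=cv2.contourArea)
print("rail rect",cv2.minAreaRect(cs))
b=np.zeros_like(m);sub=hsv[195:310,265:385];b[195:310,265:385]=((sub[...,0]>8)&(sub[...,0]<28)&(sub[...,1]>70)&(sub[...,2]>120))*255
cs2=max(cv2.findContours(b,0,1)[0],key=cv2.contourArea)
jr=cv2.minAreaRect(cs2);print("jig rect",jr)
W=unproj(cv2.boxPoints(jr),.015,"top");print(W.round(4).tolist());print(W.mean(0),np.linalg.norm(np.diff(W,axis=0),axis=1))
for i in range(3):
  d=W[i+1]-W[i];print(np.degrees(np.arctan2(d[1],d[0])))
h,w=im.shape[:2]
jp=(0.461,0.001,np.radians(4));rp=(0.498,-.3235,np.radians(69.5))
jb=[[-.1,-.105,.015],[.1,-.105,.015],[.1,.105,.015],[-.1,.105,.015]]
rt=[[.015,.08,.025],[.015,-.08,.025],[-.015,-.05,.025],[-.015,.05,.025]]
v1=overlay(im,"top",[(place(jp,jb),(0,0,255))],(270,200,380,300),5,"pics/j.png")
v2=overlay(im,"top",[(place(rp,rt),(0,255,0))],(425,195,480,295),5,"pics/r.png")
cv2.imwrite("pics/b.png",np.hstack([v1,v2]))
E
```

```text
[ 13 156 230] [ 28  51 254] [ 14 153 241]
rail rect ((451.3780822753906, 238.10528564453125), (14.177032470703125, 61.7780647277832), 20.136302947998047)
jig rect ((324.0133361816406, 253.19912719726562), (78.89154052734375, 83.28178405761719), 86.18592071533203)
[[0.5547, 0.1145, 0.015], [0.5676, -0.1003, 0.015], [0.3651, -0.1106, 0.015], [0.3525, 0.1011, 0.015]]
[0.45996535 0.00115826 0.015     ] [0.2152193  0.2027192  0.21210679]
-86.56610139257393
-177.0850414559369
93.42347784552558
```

View pics/b.png

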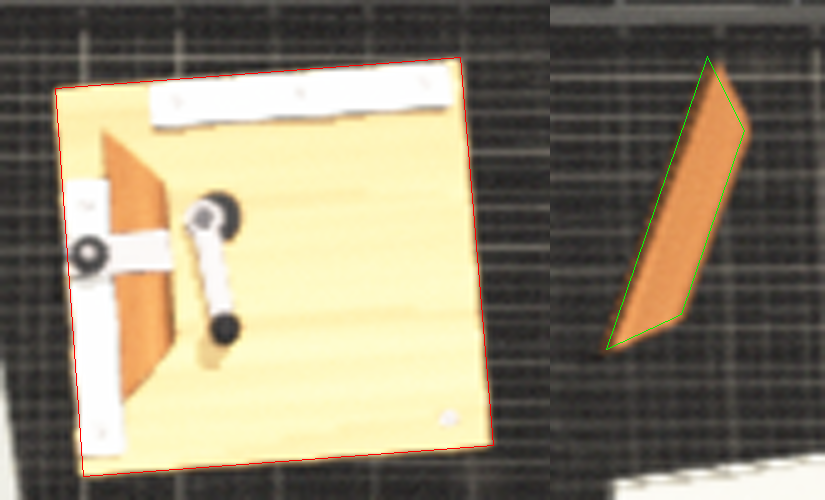

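The jig fits well at (0.461, 0.001, 4°). The rail outline is slightly off, so I'll fit its pose to the mask.

```bash
cat > rail.py <<'E'
from h import *
from scipy.optimize import minimize
O=np.array([[.015,.08],[.015,-.08],[-.015,-.05],[-.015,.05]])
L=np.r_[np.c_[O,[.025]*4],np.c_[O,[0]*4]]
def fit(im,c,p0,z0=0.,sat=100):
    hsv=cv2.cvtColor(im,cv2.COLOR_RGB2HSV);k=8
    q=proj(place(p0,L+[0,0,z0]),c);x0,y0=(q.min(0)-12).astype(int);x1,y1=(q.max(0)+12).astype(int)
    s=cv2.resize(hsv[y0:y1,x0:x1],None,fx=k,fy=k,interpolation=cv2.INTER_LINEAR)
    m=(((s[...,0]<20)&(s[...,1]>sat)&(s[...,2]>50))*255).astype(np.uint8)
    def cost(d):
        p=np.array(p0)+[d[0]/1e3,d[1]/1e3,d[2]/1e2]
        h=cv2.convexHull(((proj(place(p,L+[0,0,z0]),c)-[x0,y0]+.5)*k).astype(np.float32))
        r=np.zeros_like(m);cv2.fillConvexPoly(r,(h*16).round().astype(np.int32),255,shift=4)
        return (r!=m).sum()/max(1,(m>0).sum())
    r=minimize(cost,[0,0,0],method="Nelder-Mead",options=dict(initial_simplex=[[0,0,0],[5,0,0],[0,5,0],[0,0,6]]))
    return np.array(p0)+[r.x[0]/1e3,r.x[1]/1e3,r.x[2]/1e2],r.fun
E
python3 - <<'E'
from rail import *
p0=(0.498,-.3235,np.radians(69.5))
J=(0.461,0.001,np.radians(4))
for c in("top","scene"):
    p,f=fit(cams.read_camera(c),c,p0);print(c,p.round(4),np.degrees(p[2]),f)
print("home rail",place(J,[[.06,0,.015]]),"knob",place(J,[[.0254+.058*np.cos(3.31),.032+.058*np.sin(3.31),.055]]))
E
```

```text
top [ 0.4957 -0.3265  1.1983] 68.65841260445156 0.04656756923456486
scene [ 0.4988 -0.3265  1.1999] 68.74719073700611 0.1661314043881502
home rail [[0.52085384 0.00518539 0.015     ]] knob [[0.42774387 0.02100739 0.055     ]]
```

```bash
cat > rel.py <<'E'
# python3 rel.py x y z yawdeg : shares needed from the present pose
from h import *
import sys
def rel(t,yaw=None):
    s=observe();y0=s["tool_rot"][2];c,q=np.cos(y0),np.sin(y0)
    d=np.array(t)-s["tool_pos"]
    sh=np.array([c*d[0]+q*d[1],q*d[0]-c*d[1],-d[2]])/.4
    dy=0 if yaw is None else (np.radians(yaw)-y0+np.pi)%(2*np.pi)-np.pi
    return sh.round(4),round(-dy/np.pi,4)
if __name__=="__main__":
    a=[float(v) for v in sys.argv[1:]]
    print(rel(a[:3],a[3] if len(a)>3 else None), observe()["tool_rot"].round(4))
E
R='[[0.9,-0.071,0.385],-0.7,0]'
python3 -m jog '[[[0.9,-0.071,0.385],-0.7,0],[[0.9,-0.071,0.385],-0.7,0],[[0.9,-0.071,0.385],-0.7,0],[[0.9,-0.071,0.385],-0.7,0],[[0.9,-0.071,0.385],-0.7,0],[[0.9,-0.071,0.385],-0.7,0],[[0.9,-0.071,0.385],-0.7,0],[[0.9,-0.071,0.385],-0.7,0],[[0.9,-0.071,0.385],-0.7,0],[[0.9,-0.071,0.385],-0.7,0],[[0.9,-0.071,0.385],-0.7,0],[[0.9,-0.071,0.385],-0.7,0]]'
python3 rel.py .5145 -.3338 .1925 158.7
```

```text
time: 2.85
tool_pos: [0.5146, -0.334, 0.2506]
tool_rot: [-3.142, -0.0, 2.572]
contact_force: [0.1, -0.1, 0.6]
opening: 0.0917
grip_force: 0.0
(array([0.0004, 0.0003, 0.1454]), np.float64(-0.063)) [-3.1415 -0.      2.572 ]
```

```bash
python3 -m jog '[[[0,0,0.07],-0.063,0],[[0,0,0.145],-0.063,0],[[0,0,0.145],-0.063,0],[[0,0,0.145],-0.063,0],[[0,0,0.145],-0.063,1],[[0,0,0.145],-0.063,1],[[0,0,0.145],-0.063,1],[[0,0,0.145],-0.063,1],[[0,0,0.145],-0.063,1],[[0,0,0.145],-0.063,1],[[0,0,0.145],-0.063,1],[[0,0,0.145],-0.063,1]]' 25
python3 rel.py .5145 -.3338 .1925 158.7
```

```text
time: 4.35
tool_pos: [0.5145, -0.3339, 0.1927]
tool_rot: [-3.142, 0.0, 2.765]
contact_force: [0.4, -0.5, -0.0]
opening: 0.0292
grip_force: 25.0
(array([0.0002, 0.0003, 0.0006]), np.float64(-0.0016)) [-3.1416  0.      2.7648]
```

Run:
```python
from rel import *
J=(0.461,0.001,np.radians(4))
for z in(.3,.215): print(rel(place(J,[[.056,-.067,z]])[0],94))
```

```text
(array([ 0.2339,  0.6388, -0.2682]), np.float64(0.3578))
(array([ 0.2339,  0.6388, -0.0557]), np.float64(0.3578))
```

```bash
python3 -m jog '[[[0,0,-0.12],0,1],[[0,0,-0.268],0,1],[[0.06,0.16,-0.268],0.06,1],[[0.12,0.32,-0.268],0.12,1],[[0.18,0.48,-0.268],0.18,1],[[0.2339,0.6388,-0.268],0.24,1],[[0.2339,0.6388,-0.268],0.3,1],[[0.2339,0.6388,-0.268],0.3578,1],[[0.2339,0.6388,-0.268],0.3578,1],[[0.2339,0.6388,-0.268],0.3578,1],[[0.2339,0.6388,-0.268],0.3578,1],[[0.2339,0.6388,-0.268],0.3578,1]]'
python3 - <<'E'
from rel import *
from rail import fit
from crop import overlay
J=(0.461,0.001,np.radians(4))
print(rel(place(J,[[.056,-.067,.215]])[0],94),observe()["tool_pos"],np.degrees(observe()["tool_rot"]))
im=cams.read_camera("top")
sc=cams.read_camera("scene")
a=cv2.resize(im[190:310,265:405,::-1],(560,480),interpolation=cv2.INTER_CUBIC)
b=cv2.resize(sc[150:330,230:420,::-1],(240,227))
cv2.imwrite("pics/c1.png",a);cv2.imwrite("pics/c2.png",sc[120:330,220:440,::-1].repeat(2,0).repeat(2,1))
for t in("tip","tail"):
  for c in("top","scene"): print(t,c,[(d["position"],d["confidence"]) for d in models.pinpoint(t,c)[:1]])
E
```

```text
time: 5.85
tool_pos: [0.5215, -0.0623, 0.2999]
tool_rot: [-3.142, 0.0, 1.641]
contact_force: [0.2, 0.2, -1.1]
opening: 0.0294
grip_force: 25.0
(array([9.000e-04, 2.000e-04, 2.122e-01]), np.float64(0.0002)) [ 0.52149427 -0.06230747  0.29986414] [-1.79996613e+02  3.41016070e-03  9.40281966e+01]
tip top [([0.5279, 0.0419, 0.1209], 0.62)]
tip scene [([0.5319, 0.0397, 0.1144], 0.7)]
tail top []
tail scene [([0.5387, -0.1183, 0.1165], 0.66)]
```

View pics/c2.png

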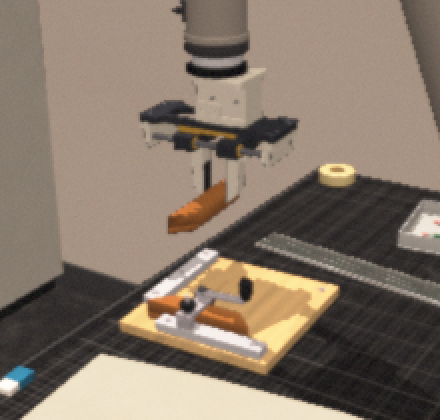

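The rail is held level and right way round, and the measured tip is within about 2 mm of what I expected. Lowering it onto the bed.

```bash
python3 -m jog '[[[0,0,0.1],0,1],[[0,0,0.19],0,1],[[0,0,0.215],0,1],[[0,0,0.2225],0,1],[[0,0,0.2275],0,1],[[0,0,0.23],0,1],[[0,0,0.23],0,1]]'
```

```text
time: 7.02
tool_pos: [0.5217, -0.062, 0.2085]
tool_rot: [3.141, 0.0, 1.641]
contact_force: [-0.0, -0.5, -0.6]
opening: 0.0297
grip_force: 25.0
```

```bash
python3 -m jog '[[[0,0.0025,0.001],0,1],[[0,0.005,0.001],0,1],[[0,0.0075,0.001],0,1],[[0,0.0075,0.001],0,1]]'; python3 -m jog '[[[0,0.0025,0],0,1],[[0,0.0025,0],0,1]]';python3 -m jog '[[[0,0.0025,0],0,1],[[0,0.0025,0],0,1]]'
```

```text
time: 7.52
tool_pos: [0.5244, -0.0617, 0.2076]
tool_rot: [-3.141, 0.0, 1.641]
contact_force: [-2.9, -0.5, 3.2]
opening: 0.0292
grip_force: 25.0
time: 7.78
tool_pos: [0.5248, -0.0617, 0.2076]
tool_rot: [-3.139, -0.0, 1.641]
contact_force: [-5.9, -1.2, 7.1]
opening: 0.0296
grip_force: 25.0
time: 8.02
tool_pos: [0.5252, -0.0617, 0.2077]
tool_rot: [-3.137, -0.0, 1.641]
contact_force: [-9.0, -2.2, 9.9]
opening: 0.0295
grip_force: 25.0
```

```bash
python3 -m jog '[[[0,-0.004,-0.001],0,1],[[0.02,-0.004,-0.001],0,1],[[0.04,-0.004,-0.001],0,1],[[0.06,-0.004,-0.001],0,1],[[0.08,-0.004,-0.001],0,1],[[0.09,-0.004,-0.001],0,1],[[0.1,-0.004,-0.001],0,1],[[0.1,-0.004,-0.001],0,1]]'; python3 -m jog '[[[0.005,0,0],0,1],[[0.005,0,0],0,1]]'
```

```text
time: 9.02
tool_pos: [0.5219, -0.0211, 0.2078]
tool_rot: [-3.141, -0.001, 1.641]
contact_force: [-3.4, 1.4, 0.3]
opening: 0.0296
grip_force: 25.0
time: 9.28
tool_pos: [0.5218, -0.0197, 0.2078]
tool_rot: [-3.141, -0.0, 1.641]
contact_force: [-4.6, -0.8, -0.3]
opening: 0.0296
grip_force: 25.0
```

```bash
for i in 1; do python3 -m jog '[[[0.005,0,0],0,1],[[0.005,0,0],0,1]]'; python3 -m jog '[[[0.0025,0,0],0,1],[[0.0025,0,0],0,1]]';python3 -m jog '[[[0.0025,0,0],0,1],[[0.0025,0,0],0,1]]'; done
```

```text
time: 9.52
tool_pos: [0.5217, -0.0179, 0.2078]
tool_rot: [-3.141, 0.0, 1.641]
contact_force: [-5.7, -3.4, -0.8]
opening: 0.0296
grip_force: 25.0
time: 9.78
tool_pos: [0.5216, -0.017, 0.2078]
tool_rot: [-3.141, 0.0, 1.641]
contact_force: [-5.1, -3.0, -0.1]
opening: 0.0296
grip_force: 25.0
time: 10.02
tool_pos: [0.5216, -0.016, 0.2078]
tool_rot: [-3.141, 0.0, 1.641]
contact_force: [-4.5, -2.4, -0.5]
opening: 0.0295
grip_force: 25.0
```

```bash
python3 -m jog '[[[0.0025,0,0],0,1],[[0.0025,0,0],0,1]]'; python3 -m jog '[[[0.0025,0,0],0,1],[[0.0025,0,0],0,1]]';python3 -m jog '[[[0.0025,0,0],0,1],[[0.0025,0,0],0,1]]'
python3 - <<'E'
from h import *
im=cams.read_camera("top")
cv2.imwrite("pics/d.png",cv2.resize(im[200:300,270:380,::-1],None,fx=6,fy=6,interpolation=cv2.INTER_CUBIC))
for t in("tip","tail"):
  for c in("top","scene"): cams.read_camera(c);print(t,c,[(d["position"],d["confidence"]) for d in models.pinpoint(t,c)[:1]])
J=(0.461,0.001,np.radians(4));print(place(J,[[.075,.08,.0275],[.075,-.08,.0275]]))
E
```

```text
time: 10.28
tool_pos: [0.5215, -0.015, 0.2078]
tool_rot: [-3.141, 0.0, 1.641]
contact_force: [-4.5, -3.2, -0.0]
opening: 0.0296
grip_force: 25.0
time: 10.52
tool_pos: [0.5214, -0.014, 0.2078]
tool_rot: [-3.141, 0.0, 1.641]
contact_force: [-3.9, -1.9, -0.4]
opening: 0.0295
grip_force: 25.0
time: 10.78
tool_pos: [0.5214, -0.0131, 0.2078]
tool_rot: [-3.141, 0.001, 1.641]
contact_force: [-5.1, -4.2, -0.7]
opening: 0.0294
grip_force: 25.0
tip top [([0.5232, 0.0839, 0.0239], 0.65)]
tip scene [([0.5264, 0.0877, 0.0247], 0.63)]
tail top [([0.5526, -0.4711, 0.0007], 0.62)]
tail scene [([0.5381, -0.0667, 0.0289], 0.5)]
[[ 0.53023679  0.08603686  0.0275    ]
 [ 0.54139782 -0.07357339  0.0275    ]]
```

View pics/d.png

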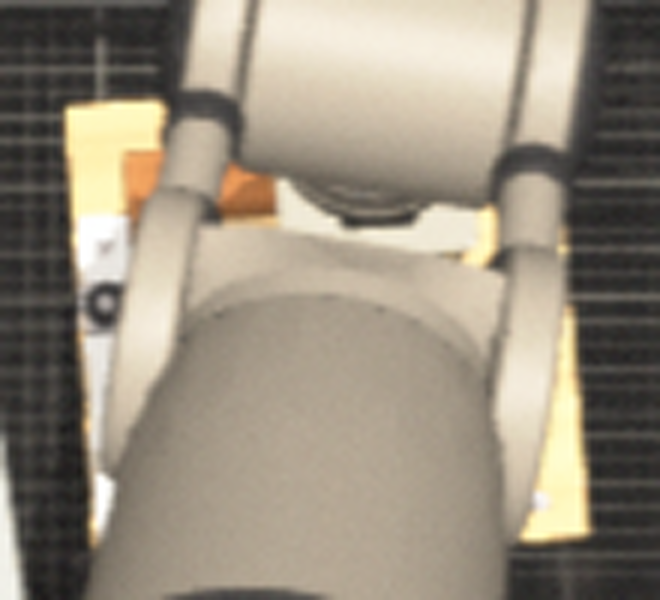

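```bash
python3 -m jog '[[[0.0025,0,0],0,1],[[0.0025,0,0],0,1]]'; python3 -m jog '[[[0.0025,0,0],0,1],[[0.0025,0,0],0,1]]'
```

```text
time: 11.48
tool_pos: [0.5214, -0.0129, 0.2078]
tool_rot: [-3.141, 0.002, 1.641]
contact_force: [-5.5, -9.4, -0.9]
opening: 0.0296
grip_force: 25.0
time: 11.72
tool_pos: [0.5214, -0.0126, 0.2078]
tool_rot: [-3.141, 0.003, 1.641]
contact_force: [-4.8, -13.9, -1.2]
opening: 0.0296
grip_force: 25.0
```

```bash
python3 -m jog '[[[0,0.003,0],0,1],[[0,0.003,0],0,1]]'; python3 -m jog '[[[-0.004,-0.001,0],0,1],[[-0.005,-0.003,0],0,1]]';  python3 -m jog '[[[0,0,0],0,0.45],[[0,0,0],0,0.45],[[0,0,0],0,0.45],[[0,0,0],0,0.45],[[0,0,-0.05],0,0.45],[[0,0,-0.2],0,0.45],[[0,0,-0.35],0,0.45],[[-0.2,-0.2,-0.4],0,0.45],[[-0.4,-0.4,-0.4],0,0.45],[[-0.5,-0.4,-0.4],0,1],[[-0.5,-0.4,-0.4],0,1]]'
python3 - <<'E'
from rail import *
from crop import overlay
J=(0.461,0.001,np.radians(4))
im=cams.read_camera("top")
H=(*place(J,[[.06,0,0]])[0][:2],J[2])
p,f=fit(im,"top",H,.015);print(p-H,f)
for c in("top","scene"):
  cams.read_camera(c)
  for t in("tip","tail","corner","knob"): print(t,c,[(d["position"],d["confidence"]) for d in models.pinpoint(t,c)[:1]])
overlay(im,"top",[(place(H,L[:4]+[0,0,.015]),(0,255,0))],(270,200,380,300),6,"pics/e.png")
print(observe()["tool_pos"],observe()["tool_rot"])
E
```

```text
time: 11.98
tool_pos: [0.5218, -0.0125, 0.2078]
tool_rot: [-3.139, 0.003, 1.641]
contact_force: [-9.6, -15.7, 3.6]
opening: 0.0296
grip_force: 25.0
time: 12.22
tool_pos: [0.5214, -0.0132, 0.2079]
tool_rot: [-3.141, 0.0, 1.64]
contact_force: [-2.8, -1.6, -2.1]
opening: 0.0297
grip_force: 25.0
time: 13.6
tool_pos: [0.3789, -0.2171, 0.3681]
tool_rot: [3.14, 0.001, 1.641]
contact_force: [0.8, -0.1, 0.5]
opening: 0.0349
grip_force: 0.0
[-0.0028902   0.00363054 -0.00787695] 0.21824242985461617
tip top [([0.5293, 0.0886, 0.0292], 0.73)]
tail top [([0.545, -0.068, 0.0282], 0.95)]
corner top [([0.5254, 0.0839, 0.0248], 0.73)]
knob top [([0.4236, 0.0254, 0.0553], 0.47)]
tip scene [([0.5278, 0.0907, 0.0289], 0.59)]
tail scene [([0.5397, -0.0697, 0.0278], 0.56)]
corner scene [([0.5288, 0.0877, 0.0306], 0.9)]
knob scene [([0.4203, 0.0215, 0.0576], 0.47)]
[ 0.38062277 -0.21484295  0.36748588] [-3.14153482e+00 -5.07262085e-05  1.64307712e+00]
```

View pics/e.png

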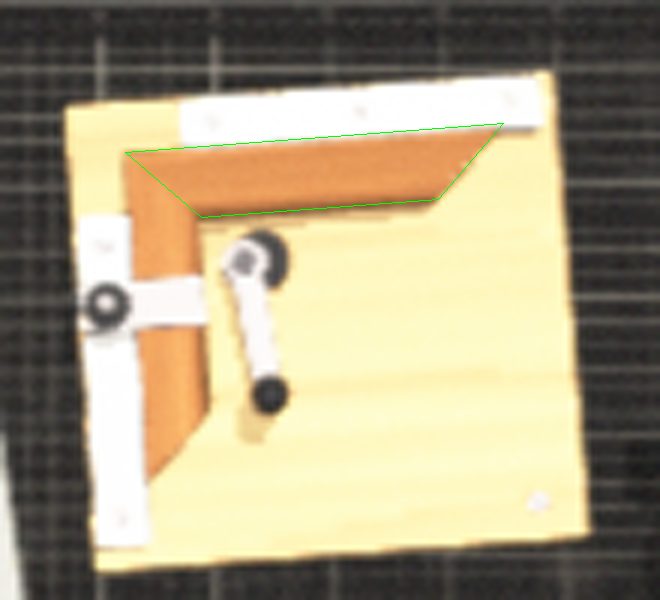

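The rail matches the home outline and the mitre is closed. Next I'll measure the knob and work out the arc for swinging the lever.

Run:
```python
from rel import *
J=(0.461,0.001,np.radians(4))
K=unproj([(268/6+270-.5,393/6+200-.5)],.069,"top")[0];P=place(J,[[.0254,.032,.055]])[0]
d=K-P;print("knob",K,"r",np.hypot(*d[:2]),"ang",np.arctan2(d[1],d[0])%(2*np.pi)-J[2]-3.21)
th=np.arctan2(d[1],d[0]);k=P+.058*np.array([np.cos(th),np.sin(th),0])
print(k,rel([k[0],k[1],.30],54),rel([k[0],k[1],.224],54))
```

```text
knob [0.42702823 0.02607214 0.069     ] r 0.05772518363932551 ang 0.011698540436643423
[0.4267565  0.02603109 0.055     ] (array([0.5923, 0.1585, 0.1687]), np.float64(0.223)) (array([0.5923, 0.1585, 0.3587]), np.float64(0.223))
```

```bash
python3 -m jog '[[[0.15,0.04,0.1],0.06,0.55],[[0.3,0.08,0.1687],0.12,0.55],[[0.45,0.12,0.1687],0.18,0.55],[[0.5923,0.1585,0.1687],0.223,0.55],[[0.5923,0.1585,0.1687],0.223,0.55],[[0.5923,0.1585,0.1687],0.223,0.55],[[0.5923,0.1585,0.25],0.223,0.55],[[0.5923,0.1585,0.32],0.223,0.55],[[0.5923,0.1585,0.357],0.223,0.55],[[0.5923,0.1585,0.357],0.223,0.55],[[0.5923,0.1585,0.357],0.223,0.55]]'
python3 -m jog '[[[0,0,0],0,1],[[0,0,0],0,1],[[0,0,0],0,1],[[0,0,0],0,1],[[0,0,0],0,1],[[0,0,0],0,1]]' 8
python3 - <<'E'
from rel import *
J=(0.461,0.001,np.radians(4));P=place(J,[[.0254,.032,.055]])[0]
s=observe();d=s["tool_pos"]-P;th0=np.arctan2(d[1],d[0]);print("r",np.hypot(*d[:2]),s["tool_rot"])
th0=np.pi*2+th0 if th0<0 else th0
end=3.21+1.5+J[2]
for t in np.linspace(th0,end,12)[1:]:
    w=P+.058*np.array([np.cos(t),np.sin(t),0]);print(rel([w[0],w[1],s["tool_pos"][2]])[0].round(3).tolist())
E
```

```text
time: 15.52
tool_pos: [0.427, 0.0247, 0.2253]
tool_rot: [3.141, -0.0, 0.94]
contact_force: [-0.1, 0.1, 1.5]
opening: 0.0412
grip_force: 0.0
time: 16.27
tool_pos: [0.4264, 0.025, 0.2248]
tool_rot: [-3.141, 0.001, 0.94]
contact_force: [-3.1, 0.0, 6.3]
opening: 0.0162
grip_force: 8.0
r 0.05848801933701234 [-3.14085184e+00  5.59170581e-04  9.40342347e-01]
[-0.012, 0.016, -0.0]
[-0.022, 0.032, -0.0]
[-0.03, 0.049, -0.0]
[-0.036, 0.068, -0.0]
[-0.04, 0.087, -0.0]
[-0.04, 0.106, -0.0]
[-0.038, 0.126, -0.0]
[-0.034, 0.144, -0.0]
[-0.027, 0.163, -0.0]
[-0.018, 0.18, -0.0]
[-0.006, 0.195, -0.0]
```

```bash
python3 -m jog '[[[-0.012,0.016,0],0,1],[[-0.022,0.032,0],0,1],[[-0.03,0.049,0],0,1],[[-0.036,0.068,0],0,1],[[-0.04,0.087,0],0,1],[[-0.04,0.106,0],0,1],[[-0.038,0.126,0],0,1],[[-0.034,0.144,0],0,1],[[-0.027,0.163,0],0,1],[[-0.027,0.163,0],0,1]]' 12
python3 -m jog '[[[0.009,0.017,0],0,1],[[0.021,0.032,0],0,1],[[0.021,0.032,0],0,1],[[0.021,0.032,0],0,1]]'
python3 - <<'E'
from rel import *
J=(0.461,0.001,np.radians(4));P=place(J,[[.0254,.032,.055]])[0]
s=observe();d=s["tool_pos"]-P;print(np.hypot(*d[:2]),np.arctan2(d[1],d[0])%(2*np.pi)-J[2]-3.21)
E
```

```text
time: 17.52
tool_pos: [0.4736, -0.0224, 0.2244]
tool_rot: [3.141, 0.0, 0.94]
contact_force: [-2.8, -2.6, -3.3]
opening: 0.0166
grip_force: 12.0
time: 18.02
tool_pos: [0.4872, -0.0227, 0.2243]
tool_rot: [-3.138, 0.002, 0.94]
contact_force: [-8.7, 0.5, 1.5]
opening: 0.0162
grip_force: 12.0
0.05747059333106442 1.4857619083261149
```

```bash
python3 -m jog '[[[0.003,0.004,0],0,1],[[0.003,0.004,0],0,1]]' 20
python3 -m jog '[[[0.003,0.004,0],0,1],[[0.003,0.004,0],0,1]]'
python3 - <<'E'
from rel import *
J=(0.461,0.001,np.radians(4));P=place(J,[[.0254,.032,.055]])[0]
s=observe();d=s["tool_pos"]-P;print(np.hypot(*d[:2]),np.arctan2(d[1],d[0])%(2*np.pi)-J[2]-3.21)
E
```

```text
time: 18.27
tool_pos: [0.488, -0.0227, 0.2242]
tool_rot: [-3.134, 0.004, 0.941]
contact_force: [-14.1, -2.1, 6.7]
opening: 0.0155
grip_force: 20.0
time: 18.52
tool_pos: [0.4889, -0.0227, 0.2241]
tool_rot: [-3.131, 0.007, 0.941]
contact_force: [-20.2, -3.2, 11.9]
opening: 0.0161
grip_force: 20.0
0.05760354924976215 1.5150269705764483
```

```bash
python3 -m jog '[[[-0.008,-0.01,0],0,1],[[-0.008,-0.01,0],0,0.6],[[-0.008,-0.01,0],0,0.6],[[-0.008,-0.01,0],0,0.6],[[-0.008,-0.01,0],0,0.6]]'
python3 -m jog '[[[0,0,-0.1],0,0.6],[[0,0,-0.25],0,0.6],[[0,0,-0.35],0,0.6],[[-0.15,0,-0.4],0,0.6],[[-0.3,0,-0.4],0,0.6],[[-0.45,0,-0.4],0,0.6],[[-0.55,0.1,-0.4],0,0.6],[[-0.55,0.1,-0.4],0,0.6],[[-0.55,0.1,-0.4],0,0.6]]'
python3 - <<'E'
from rail import *
from crop import overlay
J=(0.461,0.001,np.radians(4))
im=cams.read_camera("top")
H=(*place(J,[[.06,0,0]])[0][:2],J[2])
lv=place(J,[[.0254,.032,.041],[.0254+.058*np.cos(4.71),.032+.058*np.sin(4.71),.069]])
overlay(im,"top",[(place(H,L[:4]+[0,0,.015]),(0,255,0)),(lv,(255,0,0))],(270,200,380,300),6,"pics/f.png")
for c in("top","scene"):
  cams.read_camera(c)
  for t in("tip","tail","knob","offcut","film_tape","eraser"): print(t,c,[(d["position"],d["confidence"]) for d in models.pinpoint(t,c)[:1]])
E
```

```text
time: 19.15
tool_pos: [0.4875, -0.0232, 0.2248]
tool_rot: [3.141, -0.0, 0.94]
contact_force: [-0.5, 0.2, -0.5]
opening: 0.0368
grip_force: 0.0
time: 20.27
tool_pos: [0.3897, -0.2242, 0.3845]
tool_rot: [-3.141, -0.0, 0.94]
contact_force: [-0.1, 0.7, -0.2]
opening: 0.0368
grip_force: 0.0
tip top [([0.5286, 0.0906, 0.0265], 0.92)]
tail top [([0.542, -0.0682, 0.0284], 0.75)]
knob top [([0.4837, -0.0225, 0.0534], 0.66)]
offcut top [([0.4851, 0.4294, -0.0001], 0.79)]
film_tape top [([0.5529, -0.4688, 0.001], 0.67)]
eraser top [([0.5784, 0.2708, 0.0001], 0.69)]
tip scene [([0.5289, 0.09, 0.0243], 0.88)]
tail scene [([0.5384, -0.0679, 0.0299], 0.75)]
knob scene [([0.4606, 0.0053, -0.0009], 0.73)]
offcut scene [([0.4872, 0.4313, -0.0027], 0.65)]
film_tape scene [([0.554, -0.4722, 0.0001], 0.62)]
eraser scene [([0.5796, 0.2709, -0.002], 0.51)]
```

View pics/f.png

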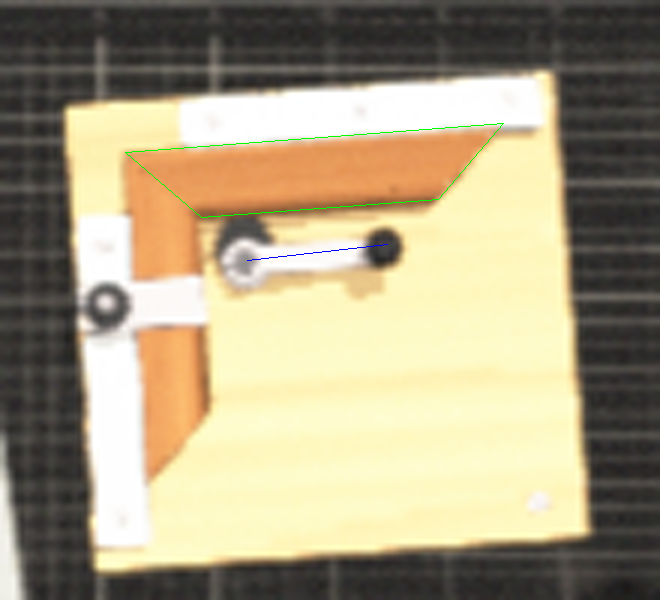

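The view shows the rail on its home outline and the lever along jig -y, with the knob at (383,247) and the pivot at (242,262). Since the grip may have pulled the lever back slightly as it opened, I'll nudge the knob towards the stop once more with closed fingers.

Run:
```python
from rel import *
J=(0.461,0.001,np.radians(4))
for x,z in((-.016,.3),(-.016,.225),(-.002,.225)): print(rel(place(J,[[x,-.026,z]])[0],94))
```

```text
(array([ 0.4847, -0.1773,  0.2119]), np.float64(-0.223))
(array([ 0.4847, -0.1773,  0.3994]), np.float64(-0.223))
(array([ 0.5072, -0.1505,  0.3994]), np.float64(-0.223))
```

```bash
python3 -m jog '[[[0.12,-0.045,0.1],-0.06,1],[[0.24,-0.09,0.2],-0.12,1],[[0.36,-0.13,0.212],-0.18,1],[[0.4847,-0.1773,0.212],-0.223,1],[[0.4847,-0.1773,0.212],-0.223,1],[[0.4847,-0.1773,0.212],-0.223,1],[[0.4847,-0.1773,0.3],-0.223,1],[[0.4847,-0.1773,0.398],-0.223,1],[[0.4847,-0.1773,0.398],-0.223,1],[[0.4847,-0.1773,0.398],-0.223,1]]'
python3 -m jog '[[[0,0.01,0],0,1],[[0,0.02,0],0,1],[[0,0.03,0],0,1],[[0,0.03,0],0,1]]'
python3 -m jog '[[[0,0.005,0],0,1],[[0,0.005,0],0,1]]'
```

```text
time: 22.28
tool_pos: [0.4472, -0.027, 0.2266]
tool_rot: [3.14, 0.001, 1.639]
contact_force: [0.8, -0.5, 0.3]
opening: 0.0002
grip_force: 0.0
time: 22.78
tool_pos: [0.4592, -0.0251, 0.2257]
tool_rot: [3.141, 0.0, 1.641]
contact_force: [0.1, 0.2, 0.3]
opening: 0.0004
grip_force: 0.0
time: 23.02
tool_pos: [0.4609, -0.025, 0.2255]
tool_rot: [-3.142, 0.0, 1.641]
contact_force: [-0.1, -0.3, -0.5]
opening: 0.0003
grip_force: 0.0
```

```bash
python3 -m jog '[[[0,0.005,0],0,1],[[0,0.01,0],0,1],[[0,0.01,0],0,1]]'
python3 -m jog '[[[0,0.005,0],0,1],[[0,0.005,0],0,1]]'
python3 -m jog '[[[0,0.005,0],0,1],[[0,0.005,0],0,1]]'
```

```text
time: 23.4
tool_pos: [0.4633, -0.0248, 0.2252]
tool_rot: [-3.136, -0.001, 1.641]
contact_force: [-8.8, -2.9, 6.0]
opening: 0.0003
grip_force: 4.5
time: 23.65
tool_pos: [0.4642, -0.0248, 0.225]
tool_rot: [-3.132, -0.001, 1.641]
contact_force: [-14.9, -5.4, 10.4]
opening: 0.0004
grip_force: 7.6
time: 23.9
tool_pos: [0.4651, -0.0247, 0.2249]
tool_rot: [-3.129, -0.001, 1.642]
contact_force: [-20.1, -7.5, 15.1]
opening: 0.0004
grip_force: 10.9
```

```bash
python3 -m jog '[[[0,-0.04,0],0,1],[[0,-0.06,0],0,1],[[0,-0.06,-0.12],0,1],[[0,-0.1,-0.25],0,1],[[-0.15,-0.2,-0.35],0,1],[[-0.3,-0.3,-0.35],0,1],[[-0.45,-0.3,-0.35],0,1],[[-0.55,-0.3,-0.35],0,1],[[-0.55,-0.3,-0.35],0,1],[[-0.55,-0.3,-0.35],0,1]]'
python3 - <<'E'
from rail import *
from crop import overlay
J=(0.461,0.001,np.radians(4))
im=cams.read_camera("top");H=(*place(J,[[.06,0,0]])[0][:2],J[2])
overlay(im,"top",[(place(H,L[:4]+[0,0,.015]),(0,255,0))],(270,200,380,300),6,"pics/g.png")
E
```

```text
time: 25.15
tool_pos: [0.3643, -0.2523, 0.3653]
tool_rot: [-3.141, -0.001, 1.64]
contact_force: [0.6, -0.2, -1.3]
opening: 0.0006
grip_force: 0.0
```

View pics/g.png

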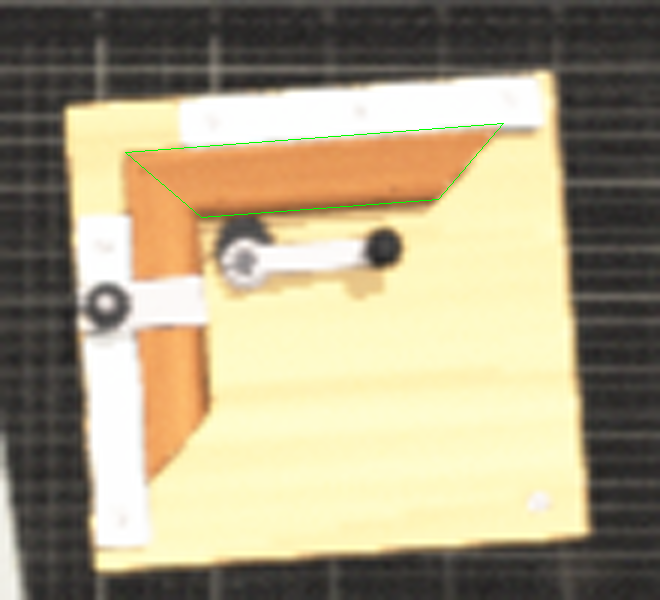

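The rail is home with the mitre closed, and the lever is at its stop with the knob at (383,247). The arm is clear, so I'm handing in.

```bash
python3 -c "
from cell import robot
print(robot.hand_in())"
```

```text
the job is handed in; nothing more can be done
None
```

I handed the job in at about 25 s: in the last picture the rail lies flush to the far fence with its mitre closed, the cam lever is at its stop, and the offcut, tape roll and eraser were left alone; no verdict came back.

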